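# Push a training card into the packed stand

### The job

Take the card with the orange grip out of the tilted aluminium rest and push it down, upright and fully home, into the packed black stand between the blue card and the green card, nudging the cards apart without tipping any of them over or lifting them out, so that all four end up standing upright on its floor. Keep hold of it as it goes in, do not drop it in; then let go. Leave the heat sink, the fuse holder and the lifter where they are, and do not knock the power pillar.

Things in the scene. Friction and masses are not known exactly. Their poses are not given: they have to be found in the camera images.
- card_mid (a point): Loose circuit card with orange grip, about 160 g; point at its middle, 62 mm above its underside (124 mm tall in all). z runs up the card from foot to grip, y along its 70 mm width, x through its thickness. Dark red board 70 wide, 3 thick, 38 to 88 mm up. It starts standing in the rest, leaning 30 degrees from vertical, grip towards the rest's -x. Either way round is fine in the stand.
- card_grip (a point): Centre of that card's orange grip block, 106 mm above its underside: 36 mm wide (y), 12 mm thick (x), 36 mm tall (88 to 124 mm up); axes as the card. The boards of the row reach 88 mm above the stand's floor, so once the card is home only this block stands above them.
- card: The same card; origin at the centre of its underside. Its slippery black nylon foot is 70 mm wide (y) and 38 mm tall: flat underside 16 mm thick, widening to 24 mm at 12 mm up, 24 mm thick to 20 mm up, then narrowing like a roof to 8 mm at 38 mm up.
- blue_mid (a point): Loose blue card without a grip block, about 160 g, upright in the stand at one end of the row: foot (blue) and board of the same sizes and axes as the orange-grip card, 88 mm tall; point at its middle, 44 mm above its underside.
- green_mid (a point): The same, green foot and board, always the middle one of the three in the stand; point 44 mm above its underside.
- white_mid (a point): The same, white foot and board, at the other end of the row; point 44 mm above its underside.
- stand: Fixed black nylon channel, open above, 122 x 92 mm outside; origin at the centre of its underside, x along the row. Inside 106 mm (x) by 76 mm (y); floor 8 mm above the origin, end walls reach 36 mm, side walls 18 mm. Cards stand with their x along this x (either sense) and slide easily. Four feet fill 96 of the 106 mm; at the start feet are 5 to 11.5 mm apart, so neighbours must be wedged aside.
- rest: Fixed aluminium rest on a 90 x 100 mm base plate (x -30 to +60 mm); origin on its underside. Its pocket, tilted 30 degrees from vertical, opens upwards and to its own -x; the card's foot stands in it (walls 34 mm deep on the low side, 18 mm on the high side). Draw the card out along its own z by at least 40 mm before turning it.
- pillar: fixed upright aluminium socket pillar, 50 x 50 mm and 220 mm tall on a 70 mm square foot, between the rest and the stand (go round it on the robot's side); origin at the centre of its underside
- heatsink: loose finned aluminium heat sink 60 x 50 x 35 mm, lying on the bench; origin at the centre of its underside
- fuseholder: loose squat orange fuse holder 34 x 26 x 35 mm on the bench; origin at the centre of its underside
- lifter: loose chrome tweezer-shaped component lifter about 125 mm long (x), 16 mm wide, 7 mm high, lying on the bench; origin at the middle of its underside
Things that resemble listed ones, but are neither listed nor needed, are in the scene too. Leave any yellow look-alike of the card alone.

How it is judged (in metres and radians):
On the way, in this order (a step that is already met when the one before it is completed fails the run):
1. the card is lifted clear of the rest, more than 20 mm above where it stood (height (world z) of card_mid above 0.102 m and distance of card_mid from where it was at the start of the episode above 0.05 m), for 0.1 s.
2. the card, held by the gripper, has entered between the blue and the green card: underside less than 30 mm above the stand's floor (z of card_mid in the frame of stand below 0.1 m and horizontal distance between card_mid and blue_mid below 0.045 m and horizontal distance between card_mid and green_mid below 0.045 m and contact force between the fingers and card above 0.5 N), for 0.05 s.
At the end, for the whole second after the job is handed in: The orange-grip card stands between the blue and green cards (less than 36 mm from each, centre to centre), all four undersides within 3 mm of the stand's floor and all four within 0.1 rad of upright, the card at rest and let go (z of card_mid in the frame of stand below 0.073 m and horizontal distance between card_mid and blue_mid below 0.036 m and horizontal distance between card_mid and green_mid below 0.036 m and angle between each of card_mid, blue_mid, green_mid, white_mid's own z axis and vertical below 0.1 rad and z of each of blue_mid, green_mid, white_mid in the frame of stand below 0.055 m and linear speed of card below 0.02 m/s); the robot touches nothing.
It fails at once if a card of the row tips by more than 20 degrees (angle between any of blue_mid, green_mid, white_mid's own z axis and vertical above 0.35 rad).
It fails at once if a card of the row is lifted more than 25 mm (z of any of blue_mid, green_mid, white_mid in the frame of stand above 0.077 m).
It fails at once if the heat sink, fuse holder or lifter is shifted by more than 15 mm (distance of any of heatsink, fuseholder, lifter from where it was at the start of the episode above 0.015 m).
It fails at once if the pillar is knocked (more than 8 N) (contact force between anything else and pillar above 8 N).
It also fails if it takes over 45 s, if anything falls off the work surface, if the arm or the gripper's body presses on something with over 40 N, if the wrist force passes 120 N, or if a joint passes its speed limit or range.

### The arm

A 7-joint arm with a two-finger parallel gripper is mounted at the origin on the work surface. World frame = base frame: x ahead of the robot, y to its left, z up, the work surface at z = 0. Lengths are in mm, angles in degrees, forces in N, time in s.
With the tool pointing down it reaches from about 425 to 875 mm from the base axis. Payload 4.7 kg.
Tool frame: the origin (TCP) lies midway between the tips of the shut fingers; the grasp point (between the pads) lies 19 mm behind it; y points along the fingers, z is the direction in which the jaws open and shut, and the axes are right-handed (so a half turn about y gives the same grasp; the last joint's range is limited). The gripper opens to 85 mm and grips with 20 to 120 N. Pads are 22 mm wide; open, the fingers measure 114 mm over their backs; the gripper's body (76 mm by 85 mm) begins 54 mm behind the grasp point. The pads swing forward as they close: fully open they stand 13 mm farther back than shut.
Start: joints at [67.901, 18.392, -4.016, 83.108, 1.295, 78.541, -3.26], TCP at [252.985, -598.768, 231.349] pointing down, gripper open.
Joint ranges: [-163.93, 163.93], [-17.29, 119.83], [-79.2, 71.16], [3.27, 140.29], [-89.18, 269.18], [5.43, 117.66], [-154.24, 154.24]. Speed limits (degrees/s): [147.25, 147.25, 180, 180, 180, 180, 180].

### API

Orientations are given as [roll, pitch, yaw] about the fixed x, y, z axes, in that order (R = Rz(yaw) Ry(pitch) Rx(roll)).
In Python, from plant import manip, vision gives the robot as it stands.
- The arm moves only by the tool arm_command, never from a script. Its argument "motion" is a list of rows, each a list of 3 entries, a list of its own where there are three numbers: the shift along the tool's x, y, z in cm, then the turn about the tool's y in degrees, then the closure, from -1 (fully open) to 1 (shut), so that 0 is half open. In form: [[[tx, ty, tz], twist, grip], ...]. A call has 1 to 5 rows; each row shifts and turns the commanded pose from where the row before left it, along the tool's axes as they then stand; what a row does not reach is not made up. A row lasts 1/10 s, in which the tool goes at most 50 mm and 8.59 degrees, less where a joint would pass 70% of its speed; a pose out of reach is approached as far as the arm can. A call is refused whole if a number of a shift passes 5 or a number of a turn 8.59, either way. A call with a gripper value outside its range is refused whole. The fingers move at their own pace and stop on an object; "force" is the grip in N (left out, the last holds). Time passes only in rows, so rows that do not move let the fingers close. It gives the time, the measured TCP pose, the force and the opening at its end, in the units of the state.
- manip.observe(): the state, without advancing time (a new reading comes with each control period).
- vision.snapshot(name): name is "scene" or "top"; returns (picture, depth): 420x560x3 uint8, red, green, blue; 420x560 float32, mm along the optical axis (not along the pixel's ray), 0 where there is no reading.
- vision.calibration(name): a dict with "camera_matrix" (3x3 intrinsics, pixels), "D" ([k1, k2, p1, p2, k3] as OpenCV has them; the pictures are not rectified), "rvec" (rotation vector, rad) and "tvec" (3), from world to camera coordinates, as OpenCV has them. Camera axes: x right, y down, z forward; pixel columns grow to the right and rows downward; lengths in mm; the calibration is good to about 2 mm. A picture is of the moment at which its call begins. calibration takes no time and is no camera call.
- manip.finish_job(): hands the job in, once; it reports no verdict.
The state is a dict: "clock": time; "qpos": joint angles; "joint_vel": joint speeds; "joint_torque": joint torques, N m; "tcp_pos": TCP position; "ee_rot": TCP orientation; "wrist_force": force on the tool from outside, world axes, zero at the start; "ft_torque": the same for the moment, N m; "width": finger opening in mm.
Only numpy, scipy, OpenCV 4.12 (cv2) and the standard library are available. Lean on these libraries where they do the work, as an engineer would, in place of code of your own. Each camera call takes 0.05 s, during which the arm holds its last target.

## Working session

There is one attempt and no reset: what is moved stays moved. The work goes in short steps, Python scripts to look and compute and a tool call to move; the robot and the scene stay as the last step left them, time stands still between calls to the robot, and variables do not carry over. Pictures are saved under pics/ and viewed, and the job is handed in when it is done.

Besides the shell and the picture viewer there is one more tool, called after ">>>" by a JSON object that holds its "name" and its "arguments", one argument or row to a line. arm_command: Moves the arm, as the interface text tells. Its arguments: {"type":"object","properties":{"motion":{"type":"array"},"force":{"type":"number"}},"required":["motion"]}

```bash
ls; mkdir -p pics
cat > h.py <<'E'
import numpy as np, cv2, pickle
from plant import manip, vision
from scipy.spatial.transform import Rotation as R
def cal(n):
    c=vision.calibration(n); K=np.array(c["camera_matrix"],float);D=np.array(c["D"],float)
    Rm=cv2.Rodrigues(np.array(c["rvec"],float))[0]; t=np.array(c["tvec"],float).ravel()
    return K,D,Rm,t
def ray(n,uv):
    K,D,Rm,t=cal(n); p=cv2.undistortPoints(np.array(uv,float).reshape(-1,1,2),K,D).reshape(-1,2)
    d=np.c_[p,np.ones(len(p))]; return -Rm.T@t, d@Rm   # origin, dirs with cam z=1
def onz(n,uv,z):
    o,d=ray(n,uv); return o+d*((z-o[2])/d[:,2])[:,None]
def cloud(n,dep):
    h,w=dep.shape; v,u=np.mgrid[:h,:w]; o,d=ray(n,np.c_[u.ravel(),v.ravel()])
    P=o+d*dep.reshape(-1,1); P[dep.ravel()==0]=np.nan; return P.reshape(h,w,3)
def proj(n,P):
    K,D,Rm,t=cal(n); return cv2.projectPoints(np.array(P,float).reshape(-1,1,3),cv2.Rodrigues(Rm)[0],t,K,D)[0].reshape(-1,2)
def snap(n,tag):
    im,d=vision.snapshot(n); cv2.imwrite(f"pics/{tag}.png",im[:,:,::-1]); np.savez(f"pics/{tag}.npz",im=im,d=d); return im,d
def load(tag):
    z=np.load(f"pics/{tag}.npz"); return z["im"],z["d"]
E
python3 - <<'E'
from h import *
print(manip.observe())
for n in("scene","top"):
    im,d=snap(n,n+"0"); K,D,Rm,t=cal(n); print(n,-Rm.T@t,Rm[2],K[0,0],D)
E
```

```text
pics
{'clock': 0.0, 'qpos': array([67.90211062, 18.43914261, -4.01594217, 83.17665187,  1.2954432 ,
       78.54288303, -3.26017585]), 'joint_vel': array([-0.0004403 ,  0.11325571,  0.14385861, -0.17541475,  0.08863883,
       -0.11202687, -0.06041454]), 'joint_torque': array([-2.82262117e-04, -4.93580139e+01, -3.82087575e-01, -3.14320385e+01,
        1.30874189e-02,  1.15809665e-02, -2.05224876e-05]), 'tcp_pos': array([ 252.72504154, -598.24387897,  230.20731692]), 'ee_rot': array([-9.01134012e+01, -6.27682083e-03, -1.57092014e+02]), 'wrist_force': array([-0.38820713, -0.04314423, -0.11241603]), 'ft_torque': array([-0.01458458, -0.01372787,  0.00476322]), 'width': 85.32054153168173}
scene [1010.23969653  109.16538054  865.66684396] [-0.50263437 -0.16680083 -0.84825478] 481.9213483448264 [-0.03285286  0.          0.          0.          0.        ]
top [ 326.83558501  -30.90563191 1179.05020952] [ 0.22694646 -0.01924445 -0.97371708] 499.7810977872385 [-0.14837872  0.          0.          0.          0.        ]
```

View pics/scene0.png

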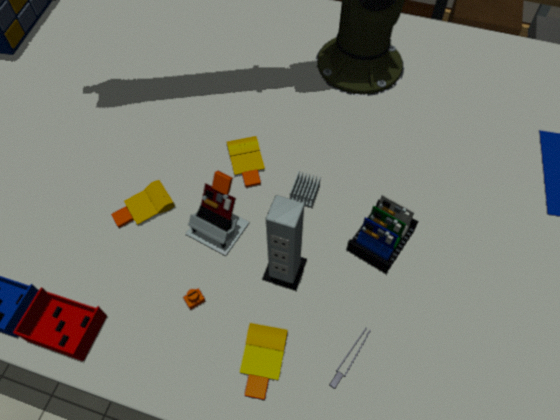

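View pics/top0.png

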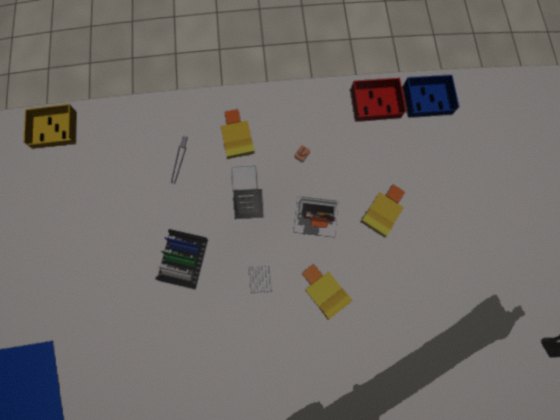

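Candidates for the orange-grip card in the scene picture:
- Card standing in the rest, grip at (221,183) and dark red board at (217,202).
- Yellow look-alikes with orange grips at (251,180), (123,217) and (257,387).
- Orange fuse holder at (194,298).

By the description it is the one in the rest. I'll check that with a close crop.

Run:
```python
from h import *
a,_=load("scene0"); b,_=load("top0")
f=lambda im,x,y,w,h,s: cv2.resize(im[y:y+h,x:x+w],None,fx=s,fy=s,interpolation=cv2.INTER_CUBIC)
A=f(a,170,150,100,110,4);B=f(a,340,180,100,110,4)
cv2.imwrite("pics/c1.png",np.hstack([A,B])[:,:,::-1])
A=f(b,280,180,75,75,5);B=f(b,145,220,75,75,5)
cv2.imwrite("pics/c2.png",np.hstack([A,B])[:,:,::-1])
```

```text
(no output)
```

View pics/c1.png

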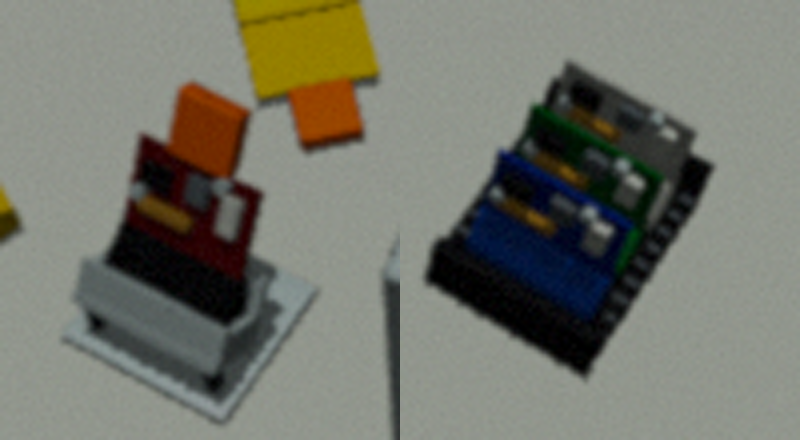

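View pics/c2.png

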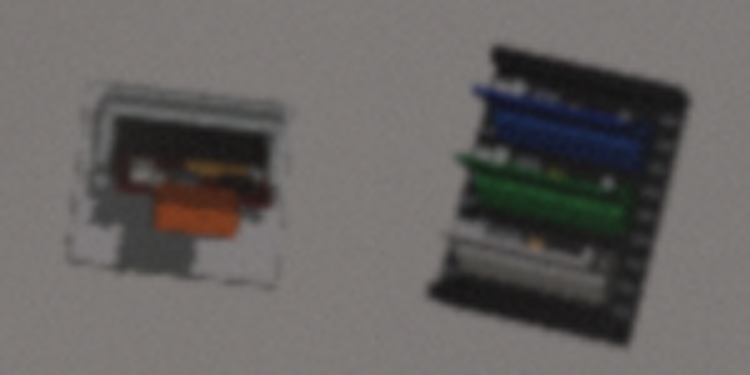

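The crops confirm it: dark red board and orange block in the rest (scene 221,183; top 318,221), leaning towards the robot. The row in the stand is blue, green, white from far to near in the top picture (left side, rows ~245, 258 and 271). Next I'll measure with the depth clouds.

```bash
cat > meas.py <<'E'
from h import *
def masks(im):
    h=cv2.cvtColor(im,cv2.COLOR_RGB2HSV).astype(int); H,S,V=h[...,0],h[...,1],h[...,2]
    return dict(orange=(H>=5)&(H<=14)&(S>180)&(V>90), red=((H<4)|(H>176))&(S>150)&(V>30), blue=(H>105)&(H<128)&(S>120)&(V>30), green=(H>45)&(H<85)&(S>100)&(V>30))
E
python3 - <<'E'
from meas import *
np.set_printoptions(precision=1,suppress=True)
for n,boxes in (("scene",dict(orange=(205,165,240,200),red=(195,180,240,222),blue=(345,205,405,265),green=(360,195,410,250))),
 ("top",dict(orange=(300,208,335,235),red=(295,195,335,225),blue=(155,230,205,262),green=(155,230,205,275)))):
    im,d=load(n+"0"); P=cloud(n,d); M=masks(im)
    tbl=P[(np.abs(P[...,2])<15)]; print(n,"table z median",np.median(tbl[:,2]))
    for c,(x0,y0,x1,y1) in boxes.items():
        m=np.zeros(d.shape,bool); m[y0:y1,x0:x1]=M[c][y0:y1,x0:x1]
        v,u=np.nonzero(m); q=P[m]; q=q[np.isfinite(q[:,0])]
        print(n,c,len(q),u.mean(),v.mean(),"med",np.median(q,0),"p2",np.percentile(q,2,axis=0),"p98",np.percentile(q,98,axis=0))
        cc=q-np.median(q,0); 
        w,V=np.linalg.eigh(np.cov(cc.T)); print("   norm",V[:,0],"long",V[:,2],np.sqrt(w))
E
```

```text
scene table z median 0.1750419155470695
scene orange 280 221.01779359430606 181.932384341637 med [ 542.8 -160.3  126. ] p2 [ 528.4 -176.2  109.6] p98 [ 553.2 -144.5  138.5]
   norm [ 0.8 -0.2  0.6] long [ 0.5 -0.1 -0.8] [ 2.1  9.4 10.7]
scene red 234 219.5940170940171 204.51709401709402 med [ 567.1 -157.8   75.6] p2 [ 544.8 -195.1   61.5] p98 [ 578.5 -132.5  103.7]
   norm [ 0.8 -0.2  0.5] long [ 0.4  0.9 -0.4] [ 1.3 15.2 21.1]
scene blue 673 376.2139673105498 240.8410104011887 med [534.9 148.6  43. ] p2 [502.9 113.1  19.7] p98 [549.3 178.9  96.8]
   norm [ 0.9 -0.3  0.1] long [-0.1  0.1  1. ] [ 7.5 21.1 23. ]
scene green 109 391.57798165137615 222.6605504587156 med [502.7 171.3  94.3] p2 [461.9 128.6  25.4] p98 [522.5 190.4  98.4]
   norm [ 0.7 -0.7 -0.3] long [-0.2 -0.5  0.8] [10.  21.  30.6]
top table z median -0.9963441008965219
top orange 50 318.62745098039215 223.1764705882353 med [ 534.  -159.1  135.3] p2 [ 529.8 -172.8  130.7] p98 [ 539.6 -145.5  138.8]
   norm [-0.7  0.1  0.7] long [-0.2 -1.  -0.1] [1.7 2.7 8.6]<stdin>:10: RuntimeWarning: Mean of empty slice.
  ret = ret.dtype.type(ret / rcount)
  return _methods._mean(a, axis=axis, dtype=dtype,
  ret = um.true_divide(
Traceback (most recent call last):
IndexError: index -1 is out of bounds for axis 0 with size 0
```

Run:
```python
from meas import *
np.set_printoptions(precision=3,suppress=True)
def plane(q,it=6,tol=3):
    k=np.ones(len(q),bool)
    for _ in range(it):
        c=np.median(q[k],0) if _==0 else q[k].mean(0); n=np.linalg.svd(q[k]-c)[2][2]; r=(q-c)@n; k=np.abs(r)<tol
    return c,n*np.sign(n[0]),k
im,d=load("scene0"); P=cloud("scene",d); M=masks(im)
def pts(c,b):
    x0,y0,x1,y1=b; m=np.zeros(d.shape,bool); m[y0:y1,x0:x1]=M[c][y0:y1,x0:x1]; q=P[m]; return q[np.isfinite(q[:,0])]
q=pts("red",(195,180,240,222)); c,n,k=plane(q); print("red",c,n,k.sum(),"yaw",np.degrees(np.arctan2(n[1],n[0])),"tilt",np.degrees(np.arcsin(n[2])))
yv=np.array([-n[1],n[0],0]);yv/=np.linalg.norm(yv); s=q[k]@yv; print(" yrange",np.percentile(s,[0,1,99,100]))
q=pts("orange",(205,165,240,200)); c,n2,k=plane(q,tol=2.5); print("orange",c,n2,k.sum(),"yaw",np.degrees(np.arctan2(n2[1],n2[0])),"tilt",np.degrees(np.arcsin(n2[2])))
s=q[k]@yv; print(" yrange",np.percentile(s,[0,1,99,100]), "mid xyz",c)
up=np.cross(n,yv); s=q[k]@up;print(" up",up,np.percentile(s,[0,1,99,100]), c@up)
q=pts("blue",(345,205,405,265)); q=q[q[:,2]>55]; c,n,k=plane(q); print("blue",c,n,k.sum(),"yaw",np.degrees(np.arctan2(n[1],n[0])))
yv=np.array([-n[1],n[0],0]);yv/=np.linalg.norm(yv); s=q[k]@yv; print(" yrange",np.percentile(s,[0,1,99,100]))
q=pts("green",(360,195,410,250)); q=q[q[:,2]>70]; c,n,k=plane(q); print("green",c,n,k.sum(),"yaw",np.degrees(np.arctan2(n[1],n[0])),np.percentile(q,[0,100],axis=0))
np.seterr(all='ignore')
# stand: dark points in both views between z
for nme,b in (("scene",(340,190,425,280)),("top",(150,222,215,292))):
    im,d=load(nme+"0");P=cloud(nme,d); x0,y0,x1,y1=b
    sub=P[y0:y1,x0:x1].reshape(-1,3); z=sub[:,2]
    for lo,hi in((12,25),(30,42),(85,100)):
        k=(z>lo)&(z<hi); r=cv2.minAreaRect(sub[k][:,:2].astype(np.float32)); print(nme,lo,hi,k.sum(),r)
```

```text
red [ 564.632 -159.571   80.104] [ 0.847 -0.185  0.498] 230 yaw -12.347900278593299 tilt 29.87562660557826
 yrange [-74.21  -72.978  -7.89   -7.214]
orange [ 543.472 -160.359  124.337] [ 0.851 -0.177  0.495] 240 yaw -11.76430595562492 tilt 29.65644695089524
 yrange [-57.426 -56.693 -24.809 -24.481] mid xyz [ 543.472 -160.359  124.337]
 up [-0.487  0.107  0.867] [-192.047 -190.963 -157.123 -156.712] -173.71933861480568
blue [531.465 150.49   84.176] [ 0.951 -0.307  0.025] 162 yaw -17.86718436903681
 yrange [268.161 269.674 336.514 336.626]
green [502.354 159.649  95.686] [ 0.492 -0.14   0.86 ] 56 yaw -15.873888064958063 [[488.917 124.919  75.578]
 [540.953 189.228  98.886]]
scene 12 25 517 ((502.564697265625, 156.59292602539062), (92.6403579711914, 121.55673217773438), 72.18537902832031)
scene 30 42 515 ((500.754638671875, 157.048583984375), (91.98033142089844, 124.32569885253906), 72.23823547363281)
scene 85 100 668 ((501.5589294433594, 156.40011596679688), (70.26953887939453, 74.72697448730469), 71.43779754638672)
top 12 25 353 ((501.91339111328125, 156.75411987304688), (95.30390167236328, 120.00825500488281), 71.95247650146484)
top 30 42 593 ((502.1600341796875, 155.2844696044922), (92.37968444824219, 121.25381469726562), 72.05204010009766)
top 85 100 254 ((503.40985107421875, 155.87295532226562), (71.6012191772461, 72.31681823730469), 70.74234771728516)
```

Run:
```python
from meas import *
np.seterr(all='ignore'); np.set_printoptions(precision=1,suppress=True)
def rect(n,b,lo,hi):
    im,d=load(n+"0");P=cloud(n,d); x0,y0,x1,y1=b; s=P[y0:y1,x0:x1].reshape(-1,3); k=(s[:,2]>lo)&(s[:,2]<hi); print(n,b,k.sum(),cv2.minAreaRect(s[k][:,:2].astype(np.float32)) if k.sum()>4 else None)
rect("top",(225,160,275,222),205,235); rect("scene",(260,190,310,240),205,235)
rect("top",(240,260,280,300),20,45); rect("scene",(285,165,325,215),20,45)
rect("top",(290,140,315,165),20,45); rect("top",(165,130,195,190),3,15); rect("scene",(325,320,375,390),3,15)
rect("top",(285,190,345,245),40,70);rect("scene",(180,180,255,255),40,60);rect("scene",(180,180,255,255),1,5);
# green/white board tops along stand x
c=np.array([502,156.]); a=np.radians(-17.9); ex=np.array([np.cos(a),np.sin(a)]); ey=np.array([-ex[1],ex[0]])
for n,b in (("scene",(340,190,425,280)),("top",(150,222,215,292))):
    im,d=load(n+"0");P=cloud(n,d); M=masks(im); x0,y0,x1,y1=b
    s=P[y0:y1,x0:x1].reshape(-1,3); m={k:v[y0:y1,x0:x1].ravel() for k,v in M.items()}
    k=(s[:,2]>92)&(s[:,2]<99); sx=(s[:,:2]-c)@ex; sy=(s[:,:2]-c)@ey
    h=np.histogram(sx[k],np.arange(-60,61,4)); print(n,[(int(e),int(q)) for e,q in zip(h[1],h[0])])
    for col in("blue","green"):
        kk=k&m[col]; print(col,kk.sum(),np.median(sx[kk]),np.percentile(sx[kk],[10,90]),sy[kk].min() if kk.any() else 0,sy[kk].max() if kk.any() else 0)
```

```text
top (225, 160, 275, 222) 627 ((624.3241577148438, -9.560518264770508), (50.09918975830078, 50.37421417236328), 87.26566314697266)
scene (260, 190, 310, 240) 985 ((623.4176635742188, -9.970304489135742), (50.534080505371094, 51.94744873046875), 88.3064193725586)
top (240, 260, 280, 300) 219 ((439.53753662109375, -21.945037841796875), (49.422386169433594, 60.29950714111328), 88.78004455566406)
scene (285, 165, 325, 215) 412 ((439.1502990722656, -22.23097038269043), (49.81413650512695, 62.633338928222656), 89.04425811767578)
top (290, 140, 315, 165) 81 ((735.276123046875, -151.08175659179688), (19.835901260375977, 28.799936294555664), 36.435523986816406)
top (165, 130, 195, 190) 240 ((755.992431640625, 150.66854858398438), (73.79971313476562, 155.9250946044922), 86.93498992919922)
scene (325, 320, 375, 390) 425 ((745.7699584960938, 151.43533325195312), (126.17045593261719, 86.73536682128906), 11.995119094848633)
top (285, 190, 345, 245) 423 ((586.357177734375, -171.59268188476562), (85.9543685913086, 50.68413162231445), 77.91451263427734)
scene (180, 180, 255, 255) 702 ((587.58776855468
[... 414 characters left out ...]
6, 0), (20, 0), (24, 19), (28, 77), (32, 11), (36, 5), (40, 0), (44, 0), (48, 0), (52, 0), (56, 0)]
blue 82 29.528323930889478 [27.3 31.1] -32.78181451381154 34.138131509433805
green 61 -2.1532102560930046 [-3.7 -0.4] -32.89931051278966 34.139281757706144
top [(-60, 0), (-56, 0), (-52, 0), (-48, 0), (-44, 0), (-40, 0), (-36, 34), (-32, 15), (-28, 3), (-24, 0), (-20, 0), (-16, 0), (-12, 0), (-8, 0), (-4, 29), (0, 20), (4, 3), (8, 0), (12, 0), (16, 0), (20, 0), (24, 0), (28, 39), (32, 10), (36, 2), (40, 0), (44, 0), (48, 0), (52, 0), (56, 0)]
blue 29 30.19612171101693 [29.4 31.7] -32.0337843800058 25.904020950051702
green 20 -0.9595748467974349 [-2.1  0.5] -28.685575938310613 19.57194045988557
```

Poses measured in mm:
- **Stand:** centre (502,156), yaw −17.9°.
- **Row along stand x:** blue about +29, green about −2, white about −34.
- **Card:** grip centre (538,−159,121), yaw −12.2°.
- **Pillar:** (624,−10). **Heat sink:** (439,−22).

The tool always points down, so the plan is:
1. Pinch the grip across its width and draw the card out.
2. Turn it upright against the outside of the stand's near end wall.
3. Set it on the bench and regrip it across its thickness.
4. Insert it between blue and green.

Now I'll travel to above the rest.

>>> {"name": "arm_command", "arguments": {
  "motion": [
    [[-3.6,0,-2.45],0,-0.1],
    [[-3.6,0,-2.45],0,-0.1],
    [[-3.6,0,-2.45],0,-0.1],
    [[-3.6,0,-2.45],0,-0.1]
  ],
  "force": 20
}}

```text
clock: 0.5
tcp_pos: [348.0, -450.7, 230.8]
ee_rot: [-90.0, -0.0, -157.1]
wrist_force: [0.1, -0.3, 0.1]
width: 46.8
```

>>> {"name": "arm_command", "arguments": {
  "motion": [
    [[-3.6,0,-2.45],0,-0.1],
    [[-3.6,0,-2.45],0,-0.1],
    [[-3.6,0,-2.45],0,-0.1],
    [[-3.6,0,-2.45],0,-0.1]
  ]
}}

```text
clock: 0.9
tcp_pos: [442.4, -304.4, 231.0]
ee_rot: [-90.0, -0.0, -157.1]
wrist_force: [0.5, -0.5, 0.1]
width: 46.9
```

>>> {"name": "arm_command", "arguments": {
  "motion": [
    [[-3.6,0,-2.45],0,-0.1],
    [[-3.6,0,-2.45],0,-0.1],
    [[-3.6,0,-2.45],0,-0.1],
    [[-3.6,0,-2.45],0,-0.1]
  ]
}}

```text
clock: 1.3
tcp_pos: [536.9, -158.2, 231.0]
ee_rot: [-90.0, -0.0, -157.1]
wrist_force: [1.9, -1.0, 0.4]
width: 47.2
```

>>> {"name": "arm_command", "arguments": {
  "motion": [
    [[0,0,0],-8.5,-0.1],
    [[0,0,0],-8.5,-0.1],
    [[0,0,0],-8.5,-0.1],
    [[0,0,0],-8.5,-0.1],
    [[0,0,0],-8.5,-0.1]
  ]
}}

```text
clock: 1.8
tcp_pos: [536.1, -159.7, 230.8]
ee_rot: [-90.1, -0.0, -114.2]
wrist_force: [-1.0, 0.3, -0.9]
width: 46.7
```

>>> {"name": "arm_command", "arguments": {
  "motion": [
    [[0,0,0],-8.5,-0.1],
    [[0,0,0],-8.5,-0.1],
    [[0,0,0],-8.5,-0.1],
    [[0,0,0],-8.5,-0.1],
    [[0,0,0],-8.5,-0.1]
  ]
}}

```text
clock: 2.3
tcp_pos: [536.1, -159.8, 230.8]
ee_rot: [-90.0, 0.0, -71.7]
wrist_force: [0.4, -0.5, 0.3]
width: 47.1
```

>>> {"name": "arm_command", "arguments": {
  "motion": [
    [[0,0,0],-8.5,-0.1],
    [[0,0,0],-8.5,-0.1],
    [[0,0,0],-8.5,-0.1],
    [[0,0,0],-8.5,-0.1],
    [[0,0,0],-8.5,-0.1]
  ]
}}

```text
clock: 2.8
tcp_pos: [536.1, -159.8, 230.8]
ee_rot: [-90.0, 0.1, -29.2]
wrist_force: [0.3, -0.7, 0.7]
width: 47.1
```

>>> {"name": "arm_command", "arguments": {
  "motion": [
    [[0,0,0],-8.5,-0.1],
    [[0,0,0],-8.5,-0.1],
    [[0,0,0],0,-0.1]
  ]
}}

```text
clock: 3.1
tcp_pos: [536.2, -159.8, 230.9]
ee_rot: [-90.0, 0.0, -12.6]
wrist_force: [-0.2, -0.8, -0.1]
width: 47.3
```

>>> {"name": "arm_command", "arguments": {
  "motion": [
    [[0,3,0.1],0,-0.3],
    [[0,3,0],0,-0.3],
    [[0,3,0],0,-0.3],
    [[0,2,0],0,-0.3],
    [[0,0,0],0,-0.3]
  ]
}}

```text
clock: 3.6
tcp_pos: [534.1, -158.3, 118.0]
ee_rot: [-89.9, 0.4, -12.8]
wrist_force: [-1.5, 0.5, 0.2]
width: 55.3
```

Run:
```python
from h import *
im,d=snap("scene","s1"); im2,d=snap("top","t1")
f=lambda im,x,y,w,h,s: cv2.resize(im[y:y+h,x:x+w],None,fx=s,fy=s,interpolation=cv2.INTER_CUBIC)
cv2.imwrite("pics/c3.png",np.hstack([f(im,170,120,100,130,4),f(im2,270,160,90,117,4.4444)[:520]])[:,:,::-1])
```

```text
(no output)
```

View pics/c3.png

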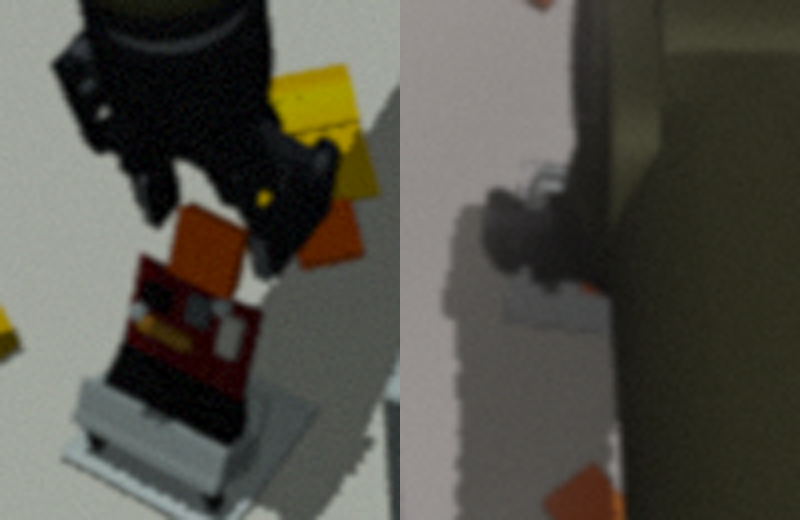

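The orange block sits between the open fingers (crop 205,250; scene about 221,182). I'll lower a little more and close.

>>> {"name": "arm_command", "arguments": {
  "motion": [
    [[0.2,0.8,0],0,-0.3],
    [[0,0,0],0,1],
    [[0,0,0],0,1],
    [[0,0,0],0,1],
    [[0,0,0],0,1]
  ],
  "force": 40
}}

```text
clock: 4.2
tcp_pos: [538.9, -159.4, 113.8]
ee_rot: [-90.0, -0.0, -12.6]
wrist_force: [-0.6, -0.5, 0.1]
width: 35.3
```

>>> {"name": "arm_command", "arguments": {
  "motion": [
    [[0,0,0],0,1],
    [[-0.5,-0.9,0],0,1]
  ]
}}

```text
clock: 4.4
tcp_pos: [534.0, -158.2, 121.9]
ee_rot: [-90.0, -0.0, -12.6]
wrist_force: [1.4, -0.5, -0.5]
width: 35.2
```

>>> {"name": "arm_command", "arguments": {
  "motion": [
    [[-0.5,-0.87,0],0,1],
    [[-0.75,-1.3,0],0,1],
    [[-0.75,-1.3,0],0,1],
    [[-0.75,-1.3,0],0,1],
    [[0,-1,0],0,1]
  ]
}}

```text
clock: 4.9
tcp_pos: [505.6, -151.9, 181.1]
ee_rot: [-90.1, 0.1, -12.6]
wrist_force: [0.0, -0.5, -0.9]
width: 35.3
```

Run:
```python
from h import *
im,d=snap("scene","s2")
f=lambda im,x,y,w,h,s: cv2.resize(im[y:y+h,x:x+w],None,fx=s,fy=s,interpolation=cv2.INTER_CUBIC)
cv2.imwrite("pics/c4.png",f(im,150,100,140,140,4)[:,:,::-1])
```

```text
(no output)
```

View pics/c4.png

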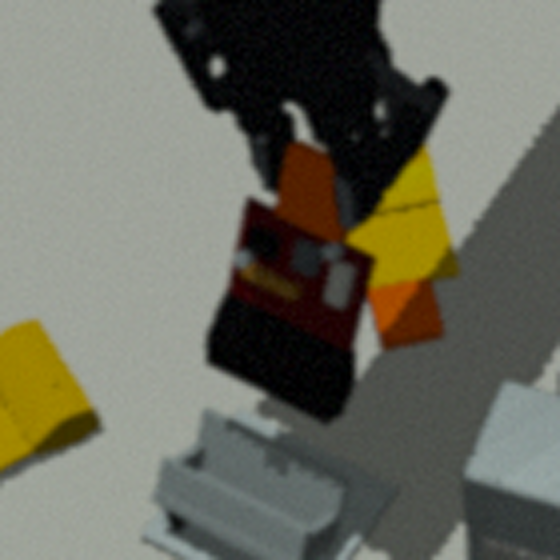

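The card hangs clear of the rest, held by its orange block (crop 310,190), board at (300,265). Measuring its tilt.

```bash
cat > tilt.py <<'E'
from meas import *
import sys
np.set_printoptions(precision=3,suppress=True)
def plane(q,it=8,tol=2.5):
    k=np.ones(len(q),bool)
    for i in range(it):
        c=np.median(q[k],0) if i==0 else q[k].mean(0); n=np.linalg.svd(q[k]-c)[2][2]; k=np.abs((q-c)@n)<tol
    return c,n*np.sign(n[0]),k
def tilt(tag,lo=(300,-260,60),hi=(700,320,260)):
    im,d=load(tag); P=cloud("scene",d); m=masks(im)["red"]&np.isfinite(P[...,0])
    q=P[m]; q=q[np.all((q>lo)&(q<hi),axis=1)]
    c,n,k=plane(q); yv=np.array([-n[1],n[0],0]);yv/=np.linalg.norm(yv); up=np.cross(n,yv)
    s=q[k]@yv; t=q[k]@up; mid=c-(c@yv)*yv+np.mean(np.percentile(s,[1,99]))*yv -1.5*n
    mid=mid-(mid@up)*up; top=mid+np.percentile(t,99)*up; und=top-88*up
    print("n",n,k.sum(),"yaw %.1f tilt %.1f"%(np.degrees(np.arctan2(n[1],n[0])),np.degrees(np.arcsin(n[2]))),"boardtop",top,"underside",und,"grip",und+106*up)
if __name__=="__main__":
    vision_im=snap("scene",sys.argv[1]); tilt(sys.argv[1])
E
python3 -c "
from tilt import *
tilt('s2'); print(manip.observe()['tcp_pos'])"
```

```text
n [ 0.842 -0.185  0.507] 159 yaw -12.4 tilt 30.4 boardtop [ 515.151 -153.337  169.914] underside [ 558.693 -162.911   94.043] grip [ 506.244 -151.379  185.433]
[ 507.248 -152.378  182.72 ]
```

>>> {"name": "arm_command", "arguments": {
  "motion": [
    [[0,-2.5,0],0,1],
    [[-2.3,-2,2.5],0,1],
    [[-2.3,0,3.7],0,1],
    [[-2.3,0,3.7],0,1],
    [[-2.3,0,3.7],0,1]
  ],
  "force": 30
}}

```text
clock: 5.45
tcp_pos: [446.1, 2.2, 225.0]
ee_rot: [-90.0, 0.0, -12.6]
wrist_force: [-0.6, 0.3, -1.0]
width: 35.0
```

>>> {"name": "arm_command", "arguments": {
  "motion": [
    [[-2.3,0,3.7],0,1],
    [[-2.3,0,3.7],0,1],
    [[-2.3,0,3.7],0,1],
    [[-2.3,0,3.7],0,1],
    [[-2.3,0,3.7],5.3,1]
  ]
}}

```text
clock: 5.95
tcp_pos: [373.9, 208.0, 225.0]
ee_rot: [-90.0, -0.0, -18.0]
wrist_force: [1.1, 0.0, -1.1]
width: 35.3
```

>>> {"name": "arm_command", "arguments": {
  "motion": [
    [[0,0,1.5],0,1],
    [[0,0,0],0,1],
    [[0,0,0],0,1]
  ]
}}

```text
clock: 6.25
tcp_pos: [379.4, 219.9, 224.8]
ee_rot: [-90.0, 0.0, -17.9]
wrist_force: [-0.1, -0.1, -0.4]
width: 35.1
```

```bash
python3 tilt.py s3
python3 - <<'E'
from h import *
im,d=load("s3"); cv2.imwrite("pics/c5.png",cv2.resize(im[60:280,290:450],None,fx=3,fy=3)[:600,:,::-1]); print(manip.observe()["tcp_pos"])
E
```

```text
n [ 0.825 -0.268  0.497] 159 yaw -18.0 tilt 29.8 boardtop [388.384 216.151 213.955] underside [429.986 202.64  137.595] grip [379.875 218.915 229.574]
[379.58253242 219.25628242 224.73882111]
```

View pics/c5.png

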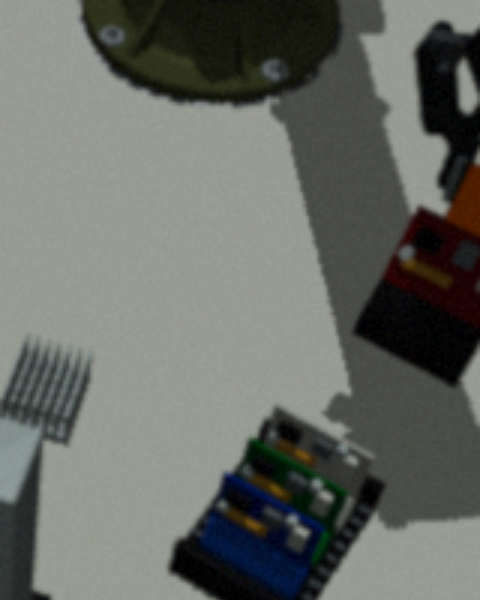

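>>> {"name": "arm_command", "arguments": {
  "motion": [
    [[0,4,0],0,1],
    [[0,4,0],0,1],
    [[0,3.5,0],0,1],
    [[0,0,0],0,1]
  ],
  "force": 25
}}

```text
clock: 6.7
tcp_pos: [375.9, 217.6, 105.9]
ee_rot: [-90.2, 0.6, -18.0]
wrist_force: [-0.4, 0.6, -1.5]
width: 34.9
```

>>> {"name": "arm_command", "arguments": {
  "motion": [
    [[1,0,0],0,1],
    [[1,0,0],0,1],
    [[1,0,0],0,1],
    [[0.5,0,0],0,1],
    [[0,0,0],0,1]
  ]
}}

```text
clock: 7.2
tcp_pos: [413.1, 209.1, 110.7]
ee_rot: [-90.0, 0.0, -18.0]
wrist_force: [-2.2, -0.3, -1.2]
width: 35.3
```

```bash
python3 tilt.py s4
python3 - <<'E'
from h import *
im,d=load("s4"); cv2.imwrite("pics/c6.png",cv2.resize(im[130:290,340:500],None,fx=3.5,fy=3.5)[:600,:,::-1]); print(manip.observe()["tcp_pos"])
E
```

```text
n [ 0.911 -0.269  0.311] 40 yaw -16.4 tilt 18.1 boardtop [414.875 208.264  99.87 ] underside [441.162 200.507  16.247] grip [409.499 209.85  116.975]
[412.9540333  209.29912458 110.54011783]
```

View pics/c6.png

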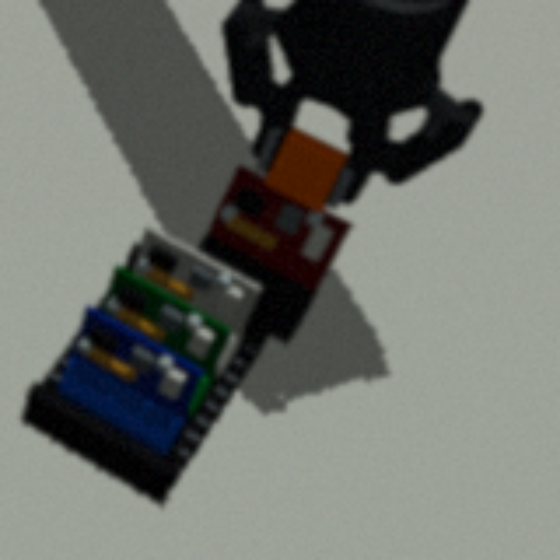

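The card is pivoting against the stand's end wall as intended: tilt is now 18°, foot at crop (270,300). Continuing.

>>> {"name": "arm_command", "arguments": {
  "motion": [
    [[0.8,0,0],0,1],
    [[0.8,0,0],0,1],
    [[0.6,0,0],0,1],
    [[0.3,0,0],0,1],
    [[0,0,0],0,1]
  ]
}}

```text
clock: 7.75
tcp_pos: [437.0, 201.9, 109.9]
ee_rot: [-90.0, 0.0, -17.9]
wrist_force: [-2.9, 0.9, -2.2]
width: 34.8
```

```bash
python3 tilt.py s5
python3 - <<'E'
from h import *
im,d=load("s5"); cv2.imwrite("pics/c7.png",cv2.resize(im[130:290,340:500],None,fx=3.5,fy=3.5)[:600,:,::-1]); print(manip.observe()["tcp_pos"])
E
```

```text
n [ 0.934 -0.355  0.045] 6 yaw -20.8 tilt 2.6 boardtop [431.426 203.742  99.876] underside [435.141 202.332  11.965] grip [430.666 204.031 117.857]
[436.82606739 201.9591296  109.86594969]
```

View pics/c7.png

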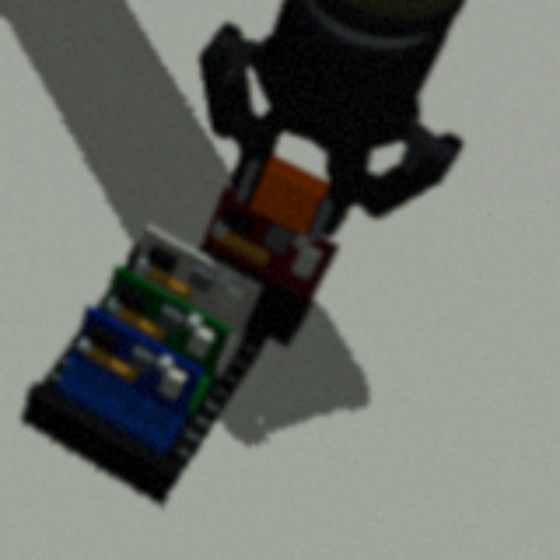

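```bash
cat > tilt2.py <<'E'
from tilt import *
def tilt2(tag,lo,hi):
    im,d=load(tag); P=cloud("scene",d); M=masks(im); h=cv2.cvtColor(im,cv2.COLOR_RGB2HSV).astype(int)
    warm=((h[...,0]<15)|(h[...,0]>172))&(h[...,1]>110)&(h[...,2]>25)
    orange=M["orange"]|((h[...,0]>=4)&(h[...,0]<15)&(h[...,1]>170)&(h[...,2]>70))
    for nm,m in(("red",warm&~orange),("orange",orange)):
        q=P[m&np.isfinite(P[...,0])]; q=q[np.all((q>lo)&(q<hi),axis=1)]
        if len(q)<20: print(nm,len(q)); continue
        c,n,k=plane(q,tol=2); print(nm,"N",len(q),k.sum(),"c",c,"n",n,"yaw %.1f tilt %.1f"%(np.degrees(np.arctan2(n[1],n[0])),np.degrees(np.arcsin(n[2]))),"zmax",np.percentile(q[:,2],[1,99]))
if __name__=="__main__":
    snap("scene",sys.argv[1]); tilt2(sys.argv[1],eval(sys.argv[2]),eval(sys.argv[3])); print(manip.observe()["tcp_pos"],manip.observe()["wrist_force"])
E
python3 -c "
from tilt2 import *
tilt2('s4',(370,150,30),(500,260,180))
tilt2('s5',(370,150,30),(500,260,180))"
```

```text
red N 421 285 c [424.423 207.261  77.166] n [ 0.908 -0.303  0.29 ] yaw -18.4 tilt 16.9 zmax [ 54.524 137.974]
orange N 278 209 c [413.962 208.432 120.407] n [ 0.906 -0.293  0.306] yaw -17.9 tilt 17.8 zmax [104.256 136.888]
red N 364 264 c [435.721 204.047  97.654] n [ 0.955 -0.297  0.009] yaw -17.2 tilt 0.5 zmax [ 52.593 140.728]
orange N 106 62 c [433.083 201.257 129.119] n [ 0.928 -0.341  0.153] yaw -20.2 tilt 8.8 zmax [106.654 136.951]
```

Run:
```python
from tilt2 import *
im,d=load("s5"); P=cloud("scene",d)
for (x,y) in [(420,185),(424,182),(428,189),(416,195),(420,200),(414,204),(426,204),(421,208),(418,213)]:
    print((x,y),im[y,x],P[y,x], "standx",(P[y,x][:2]-[502,156])@[.952,-.307])
tilt2('s5',(370,150,55),(500,260,99)); tilt2('s5',(370,150,106),(500,260,134))
```

```text
(420, 185) [72 29  1] [434.028 198.803 122.508] standx -77.85014271737852
(424, 182) [82 34  1] [432.95  203.628 132.84 ] standx -80.35755026507722
(428, 189) [66 24  0] [438.483 214.604 122.323] standx -78.45963172922815
(416, 195) [28  9  9] [431.607 199.51   85.648] standx -80.37148308567826
(420, 200) [22 27 27] [440.378 208.894  84.926] standx -74.90251612164951
(414, 204) [47 30  6] [440.046 201.381  66.623] standx -72.9119606377118
(426, 204) [63 66 63] [444.916 221.658  83.287] standx -74.50080209085408
(421, 208) [29  4  8] [440.529 216.948  60.001] standx -77.23162650084244
(418, 213) [3 2 0] [445.959 214.611  48.418] standx -71.3446986820714
red N 131 112 c [435.683 206.356  75.878] n [ 0.949 -0.3    0.098] yaw -17.5 tilt 5.6 zmax [55.423 97.746]
orange 0
red N 158 135 c [435.329 202.667 118.689] n [ 0.951 -0.295  0.087] yaw -17.2 tilt 5.0 zmax [106.378 133.374]
orange N 54 36 c [433.85  200.589 124.625] n [ 0.941 -0.321  0.105] yaw -18.8 tilt 6.0 zmax [106.793 133.837]
```

Residual tilt is about 5.3°. I'll push 9 mm more, then lower onto the bench.

>>> {"name": "arm_command", "arguments": {
  "motion": [
    [[0.5,0,0],0,1],
    [[0.4,0,0],0,1],
    [[0,0,0],0,1]
  ]
}}

```text
clock: 8.1
tcp_pos: [445.7, 199.1, 110.0]
ee_rot: [-90.0, 0.0, -17.9]
wrist_force: [-3.8, 2.1, -1.5]
width: 35.1
```

Run:
```python
from tilt2 import *
snap("scene","s6"); tilt2('s6',(370,150,55),(500,260,99)); tilt2('s6',(370,150,106),(500,260,134))
tilt2('s6',(370,150,40),(500,260,150)); print(manip.observe()["tcp_pos"],manip.observe()["wrist_force"])
```

```text
red N 100 90 c [439.281 203.484  73.476] n [ 0.951 -0.31   0.007] yaw -18.1 tilt 0.4 zmax [55.313 95.292]
orange 0
red N 166 154 c [442.602 199.761 119.755] n [ 0.95  -0.311  0.01 ] yaw -18.1 tilt 0.6 zmax [106.664 133.453]
orange N 23 20 c [439.135 201.4   133.155] n [0.006 0.008 1.   ] yaw 54.6 tilt 89.4 zmax [118.282 133.957]
red N 329 267 c [441.724 201.15  102.069] n [ 0.95  -0.305 -0.072] yaw -17.8 tilt -4.1 zmax [ 53.145 139.125]
orange N 77 62 c [438.465 200.875 134.643] n [0.092 0.014 0.996] yaw 8.4 tilt 84.6 zmax [126.719 137.538]
[445.475 199.194 109.962] [-2.525  0.578 -1.819]
```

Upright within about 0.5°. Backing away from the wall and setting it down.

>>> {"name": "arm_command", "arguments": {
  "motion": [
    [[-1,0,0],0,1],
    [[-1,0,0],0,1],
    [[-1,0,0],0,1],
    [[0,0.7,0],0,1],
    [[0,0,0],0,1]
  ]
}}

```text
clock: 8.65
tcp_pos: [416.3, 207.8, 102.3]
ee_rot: [-90.1, -0.0, -17.9]
wrist_force: [-0.1, -0.4, -1.3]
width: 35.0
```

>>> {"name": "arm_command", "arguments": {
  "motion": [
    [[0,0.2,0],0,1],
    [[0,0,0],0,1]
  ]
}}

```text
clock: 8.85
tcp_pos: [416.8, 208.3, 100.7]
ee_rot: [-90.0, 0.0, -17.9]
wrist_force: [0.3, 0.6, -1.3]
width: 35.4
```

>>> {"name": "arm_command", "arguments": {
  "motion": [
    [[0,0.2,0],0,1],
    [[0,0,0],0,1]
  ]
}}

```text
clock: 9.05
tcp_pos: [417.2, 208.7, 99.3]
ee_rot: [-90.0, -0.0, -17.9]
wrist_force: [-0.1, 0.6, 1.3]
width: 34.9
```

>>> {"name": "arm_command", "arguments": {
  "motion": [
    [[0,0.2,0],0,1],
    [[0,0,0],0,1]
  ]
}}

```text
clock: 9.25
tcp_pos: [418.4, 208.5, 99.1]
ee_rot: [-90.0, -0.1, -17.9]
wrist_force: [-2.3, -3.2, 17.4]
width: 35.0
```

Run:
```python
from tilt2 import *
snap("scene","s7"); tilt2('s7',(350,150,55),(500,260,85)); 
tilt2('s7',(350,150,40),(500,260,150)); print(manip.observe()["tcp_pos"],manip.observe()["wrist_force"])
im,d=load("s7"); cv2.imwrite("pics/c8.png",cv2.resize(im[110:270,340:500],None,fx=3.5,fy=3.5)[:600,:,::-1])
```

```text
red N 60 57 c [412.94  214.478  70.957] n [ 0.953 -0.301  0.023] yaw -17.5 tilt 1.3 zmax [55.63  84.597]
orange 0
red N 317 245 c [414.257 210.034  93.104] n [ 0.947 -0.315 -0.062] yaw -18.4 tilt -3.6 zmax [ 42.541 128.303]
orange N 74 61 c [411.376 210.81  124.143] n [ 0.079 -0.011 -0.997] yaw -7.8 tilt -85.4 zmax [121.005 127.595]
[418.337 208.542  99.089] [-2.882 -4.062 16.596]
```

View pics/c8.png

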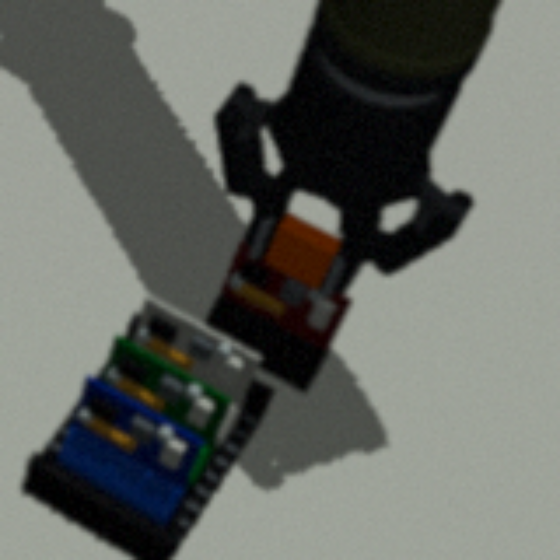

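The card stands flat on the bench (block top z = 124). Releasing, rising, turning 90° and regripping across the thickness.

>>> {"name": "arm_command", "arguments": {
  "motion": [
    [[0,-0.2,0],0,1],
    [[0,0,0],0,-0.2],
    [[0,0,0],0,-0.2],
    [[0,0,0],0,-0.2],
    [[0,-1,0],0,-0.2]
  ]
}}

```text
clock: 9.8
tcp_pos: [415.5, 208.2, 108.2]
ee_rot: [-90.1, 0.2, -17.9]
wrist_force: [-0.8, -0.3, 0.2]
width: 51.6
```

>>> {"name": "arm_command", "arguments": {
  "motion": [
    [[0,-2,0],0,-0.2],
    [[0,-3,0],0,-0.4],
    [[-0.4,-1,0],0,-0.4],
    [[-0.4,0,0],0,-0.4],
    [[0,0,0],0,-0.4]
  ]
}}

```text
clock: 10.3
tcp_pos: [408.5, 210.9, 168.9]
ee_rot: [-90.1, -0.1, -17.9]
wrist_force: [0.4, 0.5, -0.2]
width: 59.6
```

>>> {"name": "arm_command", "arguments": {
  "motion": [
    [[0,0,0],8.5,-0.4],
    [[0,0,0],8.5,-0.4],
    [[0,0,0],8.5,-0.4],
    [[0,0,0],8.5,-0.4],
    [[0,0,0],8.5,-0.4]
  ]
}}

```text
clock: 10.8
tcp_pos: [408.2, 210.7, 167.9]
ee_rot: [-90.1, 0.1, -60.7]
wrist_force: [-0.1, -0.1, 0.4]
width: 59.7
```

>>> {"name": "arm_command", "arguments": {
  "motion": [
    [[0,0,0],8.5,-0.4],
    [[0,0,0],8.5,-0.4],
    [[0,0,0],8.5,-0.4],
    [[0,0,0],8.5,-0.4],
    [[0,0,0],8.5,-0.4]
  ]
}}

```text
clock: 11.3
tcp_pos: [408.3, 210.7, 167.9]
ee_rot: [-90.1, -0.0, -103.2]
wrist_force: [-0.4, -0.2, 0.5]
width: 59.7
```

>>> {"name": "arm_command", "arguments": {
  "motion": [
    [[0,0,0],5,-0.4],
    [[0,0,0],0,-0.4],
    [[0,0,0],0,-0.4]
  ]
}}

```text
clock: 11.6
tcp_pos: [408.5, 210.8, 168.3]
ee_rot: [-90.1, -0.0, -107.8]
wrist_force: [0.2, 0.7, 0.3]
width: 59.8
```

Run:
```python
from tilt2 import *
snap("scene","s8"); tilt2('s8',(350,150,55),(500,260,85)); 
tilt2('s8',(350,150,100),(500,260,119)); tilt2('s8',(350,150,121),(500,260,129)); print(manip.observe()["tcp_pos"],manip.observe()["ee_rot"])
im,d=load("s8"); cv2.imwrite("pics/c9.png",cv2.resize(im[110:270,340:500],None,fx=3.5,fy=3.5)[:600,:,::-1])
```

```text
red N 44 41 c [413.338 212.144  72.093] n [ 0.959 -0.283  0.011] yaw -16.5 tilt 0.6 zmax [55.404 84.765]
orange 0
red N 112 111 c [416.697 209.463 109.06 ] n [ 0.95  -0.311 -0.021] yaw -18.1 tilt -1.2 zmax [100.288 118.504]
orange 0
red N 24 23 c [413.059 208.837 122.975] n [ 0.201 -0.07   0.977] yaw -19.2 tilt 77.7 zmax [121.061 124.999]
orange N 72 63 c [413.197 210.653 124.043] n [ 0.11  -0.056 -0.992] yaw -26.8 tilt -82.9 zmax [121.857 127.471]
[408.635 210.859 168.509] [ -90.058   -0.019 -107.776]
```

View pics/c9.png

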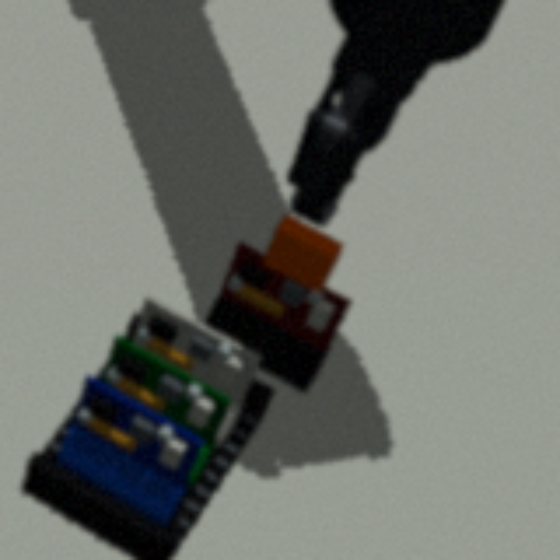

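Standing upright alone (block at crop 305,250), yaw −18°, tilt under 1°. Descending for the regrip across the thickness.

>>> {"name": "arm_command", "arguments": {
  "motion": [
    [[-0.1,0,0.3],0,-0.4],
    [[0,2.5,0],0,-0.4],
    [[0,2.5,0],0,-0.4],
    [[0,2.3,0],0,-0.4],
    [[0,0,0],0,-0.4]
  ],
  "force": 60
}}

```text
clock: 12.15
tcp_pos: [410.0, 210.3, 93.4]
ee_rot: [-90.3, -0.1, -107.8]
wrist_force: [-0.2, 0.5, 0.0]
width: 60.1
```

>>> {"name": "arm_command", "arguments": {
  "motion": [
    [[0,0,0],0,1],
    [[0,0,0],0,1],
    [[0,0,0],0,1],
    [[0,0,0],0,1],
    [[0,0,0],0,1]
  ]
}}

```text
clock: 12.65
tcp_pos: [413.2, 211.3, 97.2]
ee_rot: [-89.9, 0.0, -107.9]
wrist_force: [-0.8, 0.2, 6.3]
width: 10.7
```

Run:
```python
from tilt2 import *
snap("scene","s9"); tilt2('s9',(350,150,55),(500,260,85)); 
print(manip.observe()["tcp_pos"],manip.observe()["ee_rot"],manip.observe()["width"])
im,d=load("s9"); cv2.imwrite("pics/c10.png",cv2.resize(im[110:270,340:500],None,fx=3.5,fy=3.5)[:600,:,::-1])
```

```text
red N 38 34 c [414.183 214.687  69.845] n [ 0.955 -0.296 -0.002] yaw -17.2 tilt -0.1 zmax [55.592 84.582]
orange 0
[413.176 211.333  97.206] [ -89.876    0.032 -107.909] 11.265263307073896
```

View pics/c10.png

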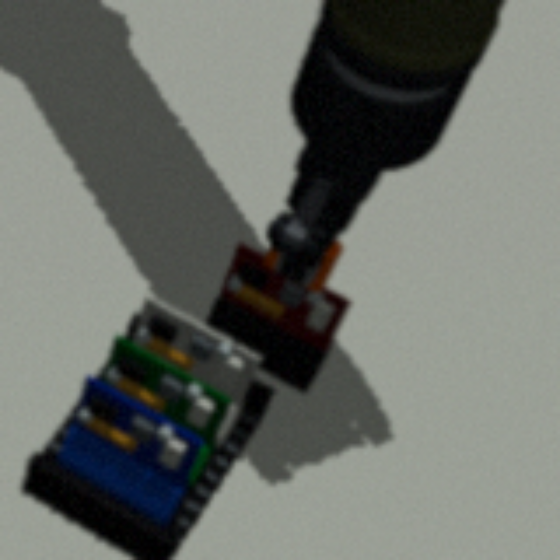

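>>> {"name": "arm_command", "arguments": {
  "motion": [
    [[0,-1,0],0,1],
    [[0,-3,0],0,1],
    [[0,-4,0],0,1],
    [[0,-4,0],0,1],
    [[0,0,0],0,1]
  ],
  "force": 80
}}

```text
clock: 13.2
tcp_pos: [415.1, 212.6, 220.9]
ee_rot: [-89.4, 0.1, -107.9]
wrist_force: [0.3, 0.1, -1.8]
width: 10.4
```

>>> {"name": "arm_command", "arguments": {
  "motion": [
    [[0.8,0,3],0,1],
    [[0.8,0,3.5],0,1],
    [[0.95,0,3.5],0,1],
    [[0,0,1.65],0,1],
    [[0,0,0],0,1]
  ]
}}

```text
clock: 13.7
tcp_pos: [516.7, 148.9, 214.7]
ee_rot: [-90.2, 0.1, -108.1]
wrist_force: [-0.9, 0.5, -1.0]
width: 10.8
```

```bash
cat > rel.py <<'E'
from tilt2 import *
np.seterr(all='ignore')
C=np.array([502,156.]);ex=np.array([.952,-.307]);ey=np.array([.307,.952])
def rel(ts,tt,z0):
    for n,tag in(("scene",ts),("top",tt)):
        im,d=load(tag); P=cloud(n,d); M=masks(im); h=cv2.cvtColor(im,cv2.COLOR_RGB2HSV).astype(int)
        warm=((h[...,0]<15)|(h[...,0]>172))&(h[...,1]>110)&(h[...,2]>25)
        X=(P[...,:2]-C)@ex; Y=(P[...,:2]-C)@ey; Z=P[...,2]; near=(abs(X)<62)&(abs(Y)<48)
        for col,m,lo,hi in(("blue",M["blue"],90,99),("green",M["green"],90,99),("card",warm,z0+50,z0+88),("cardgrip",warm,z0+92,z0+122)):
            k=near&m&(Z>lo)&(Z<hi)
            if k.sum()>3: print(n,col,k.sum(),"x",np.percentile(X[k],[10,50,90]),"y",np.percentile(Y[k],[1,50,99]),"zmax",np.percentile(Z[k],99))
if __name__=="__main__":
    t=sys.argv[1]; snap("scene","s"+t); snap("top","t"+t); o=manip.observe(); z0=o["tcp_pos"][2]-97.2
    print("tcp",o["tcp_pos"],"row x,y",(o["tcp_pos"][:2]-C)@ex,(o["tcp_pos"][:2]-C)@ey,o["ee_rot"],o["wrist_force"],o["width"],o["clock"])
    rel("s"+t,"t"+t,z0); tilt2("s"+t,(430,90,z0+45),(600,230,z0+87))
    a,b=load("s"+t)[0],load("t"+t)[0]
    f=lambda im,x,y,w,hh,s: cv2.resize(im[y:y+hh,x:x+w],None,fx=s,fy=s,interpolation=cv2.INTER_CUBIC)
    cv2.imwrite(f"pics/r{t}.png",np.hstack([f(a,320,130,120,150,4),f(b,130,200,80,150,4)])[:,:,::-1])
E
python3 rel.py 10
```

```text
tcp [514.161 151.633 215.363] row x,y 12.917634158143812 -0.4235738000572403 [ -90.138    0.021 -107.84 ] [-1.008 -0.005 -1.941] 10.616940467037901 13.8
scene blue 102 x [27.92  29.705 30.873] y [-31.738  -1.743  33.327] zmax 98.40510139268889
scene card 73 x [15.134 16.423 17.876] y [-36.321  -0.492  30.061] zmax 206.00401725292843
scene cardgrip 70 x [19.629 21.233 22.657] y [-20.197  10.366  14.735] zmax 239.8402181417971
red N 78 72 c [518.353 153.441 183.49 ] n [ 0.95  -0.311 -0.009] yaw -18.1 tilt -0.5 zmax [163.93  204.002]
orange 0
```

View pics/r10.png

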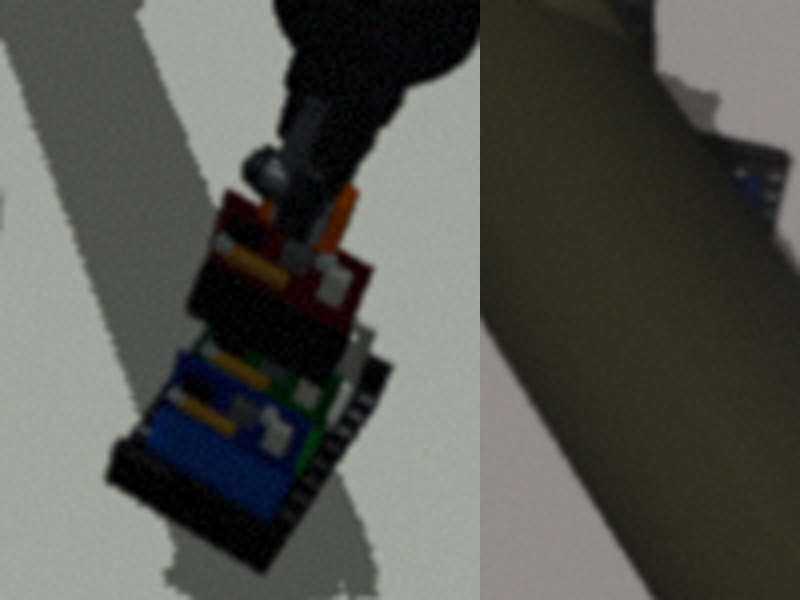

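The card is above the gap (crop: card foot at (270,310), green at (270,360), blue at (240,400)). The two position estimates differ by about 2 mm, so I'll lower to just above the board tops and measure again.

>>> {"name": "arm_command", "arguments": {
  "motion": [
    [[0,1.4,0],0,1],
    [[0,0,0],0,1],
    [[0,0,0],0,1]
  ]
}}

```text
clock: 14.1
tcp_pos: [514.2, 151.1, 201.5]
ee_rot: [-90.0, -0.1, -107.8]
wrist_force: [-0.3, 0.1, -1.6]
width: 10.7
```

```bash
python3 rel.py 11
python3 - <<'E'
from rel import *
# local edge depth: foot side profile - board tops of blue by pixels
im,d=load("s11"); P=cloud("scene",d)
X=(P[...,:2]-C)@ex; Y=(P[...,:2]-C)@ey; Z=P[...,2]
for nm,k in (("dark foot face",(Z>112)&(Z<125)&(abs(Y)<33)&(abs(X)<60)&(im.max(2)<30)),("blue face",masks(im)["blue"]&(Z>75)&(Z<94)&(abs(Y)<33))):
    print(nm,k.sum(),np.percentile(X[k],[5,25,50,75,95]))
E
```

```text
tcp [514.929 151.116 202.151] row x,y 13.80773238602443 -0.6805996052646374 [ -89.957   -0.036 -107.862] [-0.539 -1.133 -0.71 ] 10.688384912823349 14.2
scene blue 99 x [27.637 29.459 31.125] y [-32.08   -2.032  33.404] zmax 98.76338052070507
scene card 90 x [12.518 13.696 15.198] y [-35.231   0.089  31.463] zmax 192.43144402939035
scene cardgrip 71 x [15.792 17.807 19.307] y [-18.631  11.74   16.102] zmax 226.36551759180682
red N 99 87 c [515.682 154.055 172.632] n [ 0.953 -0.304  0.01 ] yaw -17.7 tilt 0.6 zmax [151.008 191.652]
orange 0
dark foot face 140 [22.165 22.923 23.483 24.166 24.887]
blue face 71 [29.051 29.677 30.112 30.644 31.309]
```

View pics/r11.png

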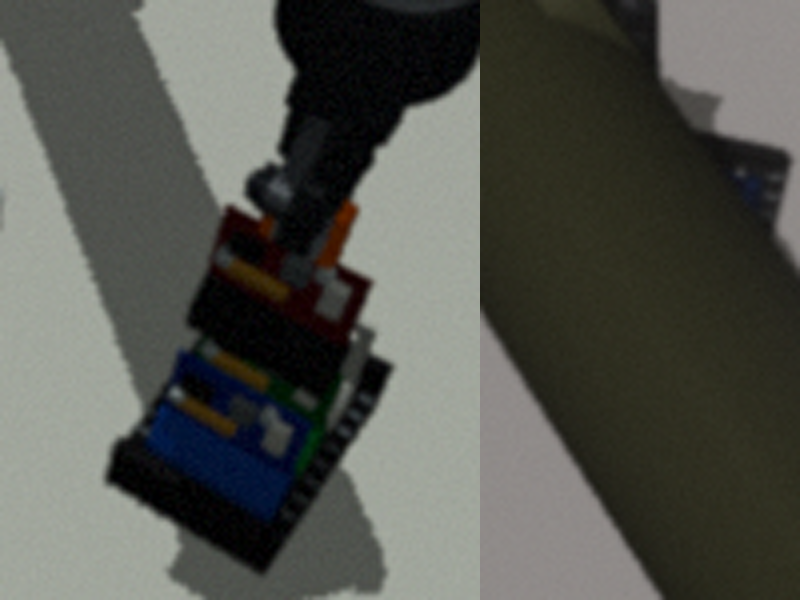

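Card centre is about 12.0 and the midpoint of the gap about 12.7, with y about 1.5 mm low. Correcting by 1 mm and 1.5 mm, then going in gradually.

>>> {"name": "arm_command", "arguments": {
  "motion": [
    [[-0.15,0,0.1],0,1],
    [[0,1,0],0,1],
    [[0,1,0],0,1],
    [[0,1,0],0,1],
    [[0,0,0],0,1]
  ]
}}

```text
clock: 14.7
tcp_pos: [515.3, 151.5, 169.9]
ee_rot: [-90.2, -0.1, -107.9]
wrist_force: [0.1, 0.3, -2.4]
width: 10.5
```

```bash
python3 rel.py 12
```

```text
tcp [516.3   152.106 171.499] row x,y 14.809377587699297 0.6827592493161742 [ -90.057   -0.011 -107.875] [ 1.032  0.396 -1.377] 10.49833024971253 14.8
scene blue 115 x [27.103 29.555 30.964] y [-32.69  -2.06  33.91] zmax 98.7385956399105
scene card 76 x [12.838 14.193 17.14 ] y [-34.337  -0.476  32.718] zmax 162.02645757226702
scene cardgrip 64 x [14.125 18.89  20.57 ] y [-16.166  13.157  16.639] zmax 196.16685390789246
red N 83 75 c [516.244 154.408 142.375] n [ 0.955 -0.296  0.015] yaw -17.2 tilt 0.9 zmax [119.875 161.146]
orange 0
```

View pics/r12.png

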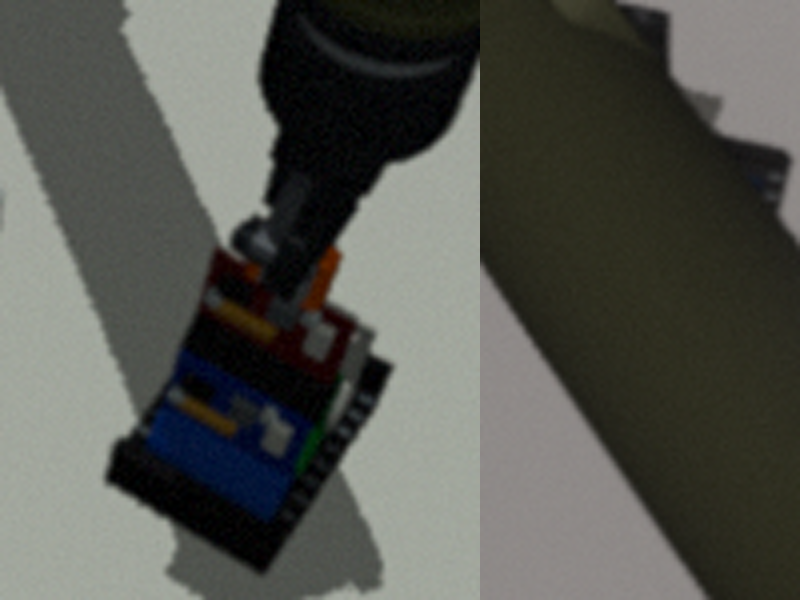

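The foot has passed between the blue and green boards (crop 260,360). Blue has not moved and there is no force on the wrist. Continuing down.

>>> {"name": "arm_command", "arguments": {
  "motion": [
    [[0,1,0],0,1],
    [[0,1,0],0,1],
    [[0,0.5,0],0,1],
    [[0,0,0],0,1]
  ]
}}

```text
clock: 15.2
tcp_pos: [515.9, 151.8, 145.8]
ee_rot: [-90.1, -0.1, -107.9]
wrist_force: [-0.5, -0.2, -2.4]
width: 11.1
```

>>> {"name": "arm_command", "arguments": {
  "motion": [
    [[0,0.4,0],0,1],
    [[0,0.4,0],0,1],
    [[0,0.4,0],0,1],
    [[0,0,0],0,1]
  ]
}}

```text
clock: 15.6
tcp_pos: [516.3, 151.9, 134.4]
ee_rot: [-90.0, -0.0, -107.9]
wrist_force: [-0.6, 0.5, -0.2]
width: 10.6
```

```bash
python3 rel.py 13
```

```text
tcp [516.619 152.073 134.947] row x,y 15.122588067191234 0.7490603653636787 [ -90.      -0.004 -107.887] [ 0.374 -1.32  -1.793] 10.545255945999939 15.7
scene blue 102 x [28.903 30.872 32.326] y [-33.287  -2.536  33.559] zmax 98.70158515020182
scene card 84 x [13.887 15.303 16.849] y [-33.677  10.386  32.572] zmax 125.52100822518317
scene cardgrip 55 x [13.302 19.331 20.874] y [-17.233  14.715  17.609] zmax 159.3013205880559
red N 94 79 c [519.181 159.137 103.6  ] n [ 0.951 -0.31   0.004] yaw -18.0 tilt 0.2 zmax [ 83.334 124.683]
orange 0
```

View pics/r13.png

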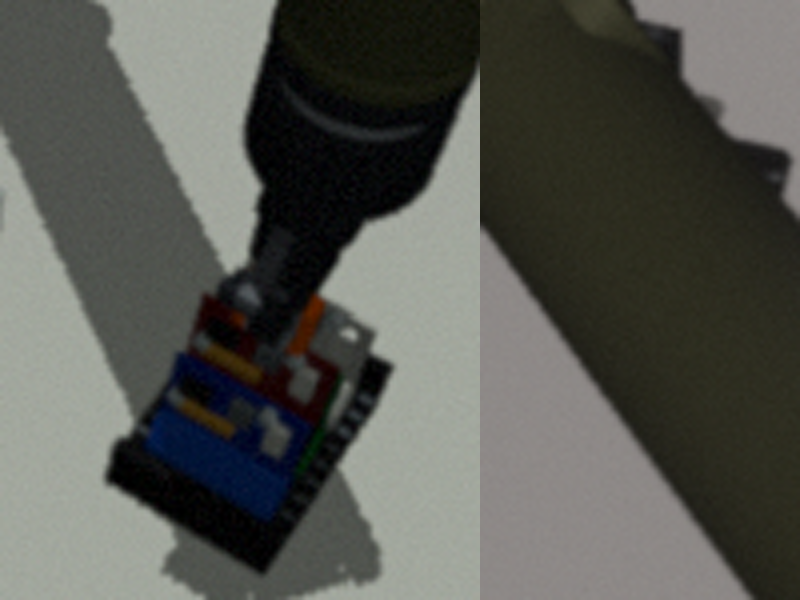

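The wedging has begun: underside about 30 mm above the floor, blue moved by about 1.3 mm, all upright. I'll continue in small steps.

>>> {"name": "arm_command", "arguments": {
  "motion": [
    [[0,0.3,0],0,1],
    [[0,0.3,0],0,1],
    [[0,0.3,0],0,1],
    [[0,0,0],0,1]
  ]
}}

```text
clock: 16.1
tcp_pos: [516.4, 151.8, 125.4]
ee_rot: [-90.0, -0.0, -107.9]
wrist_force: [0.6, -0.8, -1.5]
width: 10.3
```

```bash
python3 rel.py 14
```

```text
tcp [516.528 152.038 125.835] row x,y 15.047538379070675 0.6881226801794093 [ -90.015   -0.008 -107.889] [ 0.525 -0.725 -1.205] 10.815355137730263 16.2
scene blue 100 x [33.268 35.048 36.242] y [-32.578  -2.851  33.339] zmax 98.47534419921301
scene green 10 x [-8.545 -6.774 -4.613] y [17.484 23.342 34.656] zmax 97.30468375300828
scene card 69 x [13.97  15.401 19.455] y [-33.589   3.185  32.751] zmax 116.33700397048155
scene cardgrip 57 x [13.07  19.596 21.108] y [-16.994  14.692  17.521] zmax 150.48248330661977
red N 75 64 c [518.793 158.502  96.197] n [ 0.953 -0.301  0.008] yaw -17.5 tilt 0.5 zmax [ 74.32  115.166]
orange 0
```

View pics/r14.png

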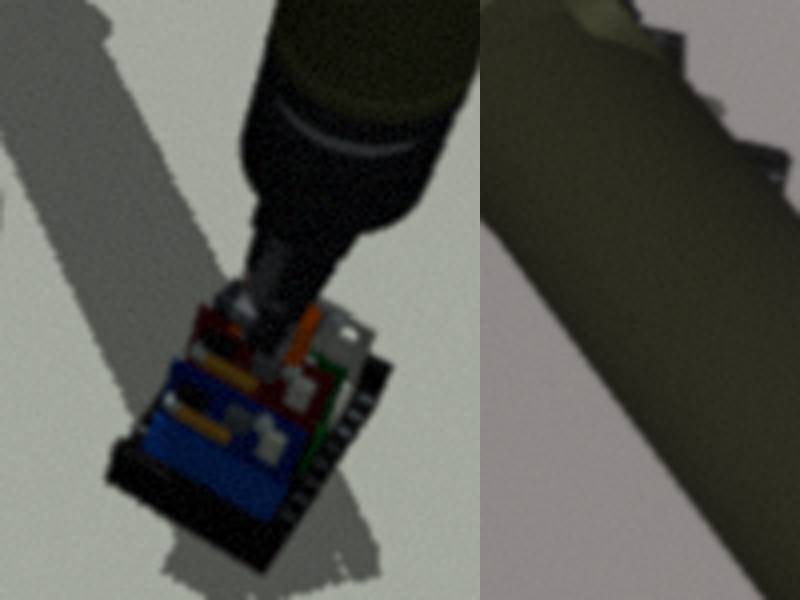

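Blue slid to about 34 and green to about −7, both upright. Continuing to the floor.

>>> {"name": "arm_command", "arguments": {
  "motion": [
    [[0,0.3,0],0,1],
    [[0,0.3,0],0,1],
    [[0,0.3,0],0,1],
    [[0,0,0],0,1]
  ]
}}

```text
clock: 16.6
tcp_pos: [516.3, 151.9, 116.4]
ee_rot: [-90.0, -0.0, -107.9]
wrist_force: [-0.4, 0.8, -2.2]
width: 11.0
```

>>> {"name": "arm_command", "arguments": {
  "motion": [
    [[0,0.3,0],0,1],
    [[0,0.3,0],0,1],
    [[0,0.2,0],0,1],
    [[0,0,0],0,1]
  ]
}}

```text
clock: 17.0
tcp_pos: [516.4, 151.9, 108.6]
ee_rot: [-90.0, -0.0, -107.9]
wrist_force: [0.8, -0.5, -1.8]
width: 10.7
```

```bash
python3 rel.py 15
```

```text
tcp [516.542 152.1   108.917] row x,y 15.040929016678637 0.7512233585948086 [ -90.01    -0.004 -107.888] [-0.004 -0.678 -1.128] 10.603518231396656 17.1
scene blue 98 x [37.356 39.296 40.451] y [-33.032  -1.586  33.805] zmax 98.28375565455674
scene green 10 x [-11.81  -11.158  -8.71 ] y [-32.532  21.147  33.98 ] zmax 97.26068948779202
scene card 64 x [13.577 15.406 17.146] y [-33.343   8.455  32.391] zmax 99.47506106943581
scene cardgrip 49 x [13.334 19.612 21.129] y [-12.241  14.741  17.661] zmax 133.5115917628653
red N 58 49 c [518.166 156.019  83.86 ] n [ 0.952 -0.304 -0.026] yaw -17.7 tilt -1.5 zmax [63.782 98.212]
orange 0
```

View pics/r15.png

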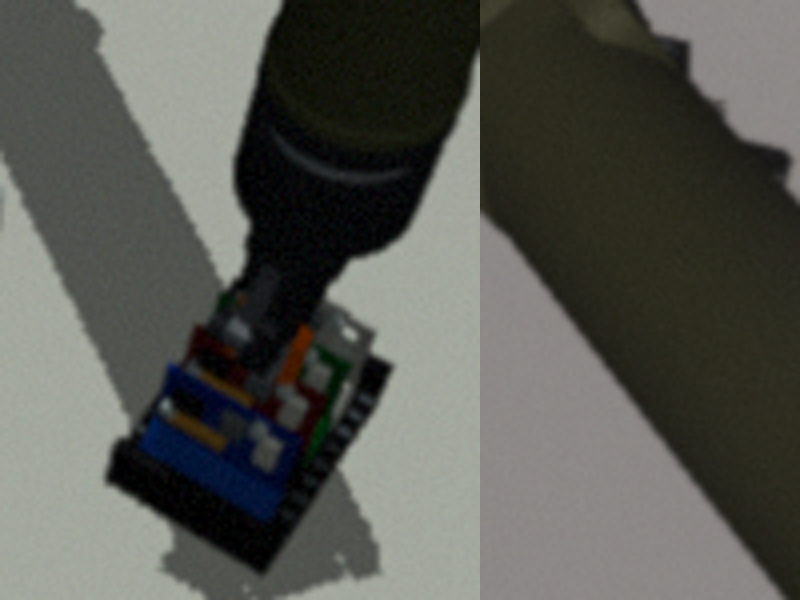

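Almost home, with the cards parted and upright. Next 2 mm steps until the floor pushes back.

>>> {"name": "arm_command", "arguments": {
  "motion": [
    [[0,0.2,0],0,1],
    [[0,0,0],0,1]
  ]
}}

```text
clock: 17.3
tcp_pos: [516.4, 152.0, 106.8]
ee_rot: [-90.0, -0.0, -107.9]
wrist_force: [-0.2, 0.9, -1.2]
width: 10.7
```

>>> {"name": "arm_command", "arguments": {
  "motion": [
    [[0,0.2,0],0,1],
    [[0,0,0],0,1]
  ]
}}

```text
clock: 17.5
tcp_pos: [517.0, 152.3, 105.4]
ee_rot: [-90.0, 0.0, -107.9]
wrist_force: [0.1, -0.7, 1.1]
width: 10.6
```

>>> {"name": "arm_command", "arguments": {
  "motion": [
    [[0,0.1,0],0,1],
    [[0,0,0],0,1]
  ]
}}

```text
clock: 17.7
tcp_pos: [517.6, 152.7, 105.3]
ee_rot: [-89.9, 0.1, -107.9]
wrist_force: [-1.0, -0.2, 6.2]
width: 10.9
```

```bash
python3 rel.py 16
```

```text
tcp [517.533 152.677 105.305] row x,y 15.80737129836211 1.6048838158837213 [ -89.899    0.057 -107.896] [-1.222  0.007  7.224] 10.599086149963695 17.8
scene blue 100 x [37.788 39.907 41.196] y [-32.851  -2.489  33.935] zmax 98.7443776731739
scene green 13 x [-11.173  -9.582  -9.014] y [-25.816  23.444  33.956] zmax 97.75834838861779
scene card 66 x [14.634 16.343 19.656] y [-32.412  -0.072  33.456] zmax 96.07121331297324
scene cardgrip 49 x [15.971 20.633 21.987] y [-14.81   15.937  18.664] zmax 129.89456378550736
red N 62 6 c [519.176 154.15   76.95 ] n [ 0.154  0.137 -0.979] yaw 41.6 tilt -78.1 zmax [61.956 94.768]
orange 0
```

The card is on the floor: TCP 105.3 is 8.1 mm above its bench value, with 7 N of pushback. Letting go and rising straight up.

>>> {"name": "arm_command", "arguments": {
  "motion": [
    [[0,-0.1,0],0,1],
    [[0,0,0],0,0.4],
    [[0,0,0],0,0.2],
    [[0,0,0],0,0.2],
    [[0,-0.5,0],0,0.2]
  ]
}}

```text
clock: 18.3
tcp_pos: [516.1, 151.8, 109.5]
ee_rot: [-90.1, -0.0, -107.9]
wrist_force: [0.3, -0.3, -1.0]
width: 34.5
```

>>> {"name": "arm_command", "arguments": {
  "motion": [
    [[0,-1.5,0],0,0.2],
    [[0,-3,0],0,0.2],
    [[0,-4,0],0,0.2],
    [[0,-4,0],0,0.2],
    [[0,0,0],0,0.2]
  ]
}}

```text
clock: 18.8
tcp_pos: [519.5, 154.2, 241.4]
ee_rot: [-89.5, 0.3, -107.9]
wrist_force: [0.4, 0.1, -0.4]
width: 34.2
```

Run:
```python
from rel import *
snap("scene","s17"); print(manip.observe()["tcp_pos"],manip.observe()["width"]); rel("s17","s17",8) if 0 else None
im,d=load("s17"); P=cloud("scene",d); M=masks(im)
X=(P[...,:2]-C)@ex; Y=(P[...,:2]-C)@ey; Z=P[...,2]; h=cv2.cvtColor(im,cv2.COLOR_RGB2HSV).astype(int)
warm=((h[...,0]<15)|(h[...,0]>172))&(h[...,1]>110)&(h[...,2]>25); near=(abs(X)<62)&(abs(Y)<48)
for nm,k in(("blue",near&M["blue"]&(Z>90)&(Z<101)),("green",near&M["green"]&(Z>90)&(Z<101)),("cardboard",near&warm&(Z>65)&(Z<99)),("grip",near&warm&(Z>100)),("all94",near&(Z>93)&(Z<99))):
    print(nm,k.sum(),"x",np.percentile(X[k],[5,50,95]),"y",np.percentile(Y[k],[1,99]),"z",np.percentile(Z[k],[50,99]))
k=near&(Z>93)&(Z<99); hh=np.histogram(X[k],np.arange(-60,61,4)); print([(int(e),int(q)) for e,q in zip(hh[1],hh[0]) if q])
def pl(nm,k):
    c,n,kk=plane(P[k],tol=2); print(nm,kk.sum(),"tilt %.1f"%np.degrees(np.arcsin(n[2])))
pl("grip front",near&warm&(Z>100)&(Z<127)); pl("blue",near&M["blue"]&(Z>52)&(Z<94))
f=lambda im,x,y,w,hh,s: cv2.resize(im[y:y+hh,x:x+w],None,fx=s,fy=s,interpolation=cv2.INTER_CUBIC)
cv2.imwrite("pics/r17.png",f(im,320,130,120,150,4)[:,:,::-1])
```

```text
[518.306 153.201 238.705] 34.49248729706407
blue 99 x [37.802 39.724 41.318] y [-33.083  33.575] z [95.286 99.307]
green 10 x [-13.145 -10.12   -8.795] y [16.55  34.126] z [96.183 97.87 ]
cardboard 83 x [-30.982  15.331  19.223] y [-33.217  32.868] z [87.575 97.492]
grip 298 x [10.964 19.63  21.327] y [-17.807  17.833] z [124.137 134.507]
all94 295 x [-36.132  13.752  41.468] y [-34.365  35.087] z [95.628 98.376]
[(-40, 16), (-36, 68), (-32, 10), (-28, 1), (-16, 3), (-12, 29), (-8, 9), (-4, 1), (8, 1), (12, 33), (16, 19), (20, 7), (32, 1), (36, 50), (40, 38), (44, 9)]
grip front 155 tilt 0.2
blue 140 tilt 0.3
```

View pics/r17.png

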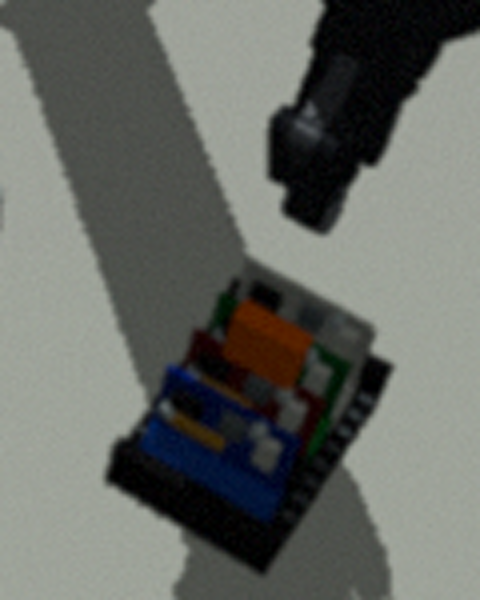

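The card stands home between blue and green (orange block at crop 268,345), about 24.5 mm from each. Board tops are all at z ≈ 96 (floor + 88), tilts about 0.3°, and the gripper is well clear. Handing in.

```bash
python3 -c "
from plant import manip
print(manip.finish_job(), manip.observe()['clock'])"
```

```text
the job is handed in; nothing more can be done
the job is handed in; nothing more can be done
```

The orange-grip card is standing fully home in the stand between the blue and green cards, let go, and the job is handed in. The last clock reading before hand-in was about 19 s. `finish_job` gives no verdict, so the result below rests on my own measurements.

**How it was done:** The tool can only point straight down, so I pinched the grip across its width and drew the card out along its own axis. I turned it upright by pushing its foot against the outside of the stand's near end wall. Then I stood it on the bench, regripped it across its thickness and pressed it down while holding it until the floor pushed back at about 7 N. After that I let go and rose clear.

**Last checks:**
- **Spacing:** the card is about 24–25 mm from both blue and green, against the 36 mm limit.
- **Height:** all board tops read z ≈ 96 mm, which is floor plus 88 mm.
- **Upright:** the orange-grip and blue cards measured about 0.3° of tilt. Green and white were judged only by their top edges and the picture.
- **Other objects:** the planned path kept clear of the heat sink, fuse holder, lifter and pillar, and no wrist force suggested a touch. I did not re-measure their positions.

**Disagreements:**
- The card's position above the stand differed by about 2 mm between camera and arm until I measured again lower down.
- Some intermediate tilt fits were poor because the picture was dark there.
- The top camera was blocked by the arm during insertion, so those measurements come from the scene camera alone.

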